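Hook the long guide strip out of its rack lane

ROBOT

A 6-joint arm with a two-finger parallel gripper is mounted at the origin on the work surface. World frame = base frame: x ahead of the robot, y to its left, z up, the work surface at z = 0. Lengths are in m, angles in rad, forces in N, time in s.
With the tool pointing down it reaches from about 0.35 to 0.725 m from the base axis. Payload 6 kg.
Tool frame: the origin (TCP) lies midway between the tips of the shut fingers; the grasp point (between the pads) lies 19 mm behind it (bot.grip_point_offset is the z of the grasp point in the tool frame, in m); z points along the fingers, y is the direction in which the jaws open and shut (so a half turn about z gives the same grasp; the last joint's range is limited). The gripper opens to 85 mm and grips with 20 to 120 N. Pads are 22 mm wide; open, the fingers measure 114 mm over their backs; the gripper's body (76 mm by 85 mm) begins 54 mm behind the grasp point. The pads swing forward as they close: fully open they stand 13 mm farther back than shut.
Start: joints at [1.467, 0.04, 0.085, 0, -1.615, -0.334], TCP at [0.254, 0.543, 0.231] pointing down, gripper open.
Joint ranges: [-2.56, 2.56], [-1.29, 2.01], [-1.08, 1.49], [-3.29, 1.98], [-2.81, -0.18], [-2.99, 2.99]. Speed limits (rad/s): [2.57, 2.57, 3.01, 3.14, 3.14, 3.14].

INTERFACE

Orientations are given as a rotation vector (axis times angle).
In Python, from plant import bot gives the robot as it stands. Calls block until the motion is done:
- bot.reach(position, orientation): joint-space move of the TCP to a pose.
- bot.line_to(position, max_speed=0.15, rot=None, stop_force=None): straight line of the TCP; rot=None keeps the orientation; max_speed is the mean speed in m/s. With stop_force (N) it stops when the force on the tool has changed by that much, and returns True; else False.
- bot.movej(angles): joint-space move.
- bot.command_gripper(opening, grip_force=None): finger opening in m; grip_force is the grip in N (None keeps the last); returns when the fingers have stopped.
- bot.dwell(seconds).
- bot.inverse_kinematics(position, orientation): joint angles nearest the present ones, or None.
- bot.camera(name): name is "scene" or "top" or "wrist"; returns a dict with "img" (420x560x3 uint8, blue, green, red), "K" (3x3 intrinsics, pixels), "world_from_camera" (4x4, takes a point from camera to world coordinates). Camera axes: x right, y down, z forward; pixel columns grow to the right and rows downward; lengths in m; the calibration is good to about 2 mm. A picture is of the moment at which its call begins. There is no depth.
A pose or a line that the arm cannot do raises bot.Unreachable and nothing moves.
- bot.sign_off(): hands the job in, once; it reports no verdict.
Readings, each from a call of its own:
- bot.current_time(): time.
- bot.current_qpos(): joint angles.
- bot.current_qd(): joint speeds.
- bot.current_tau(): joint torques, N m.
- bot.current_tcp_pos(): TCP position.
- bot.current_tool_rot(): TCP orientation.
- bot.current_force(): force on the tool from outside, world axes, zero at the start.
- bot.current_ft_torque(): the same for the moment, N m.
- bot.current_gripper_width(): finger opening in m.
Only numpy, scipy, OpenCV 4.12 (cv2) and the standard library are available. Lean on these libraries where they do the work, as an engineer would, in place of code of your own. Each camera call takes 0.05 s, during which the arm holds its last target. There are 200 camera calls.

TASK

The longer of the two wooden guide strips has been pushed deep into its lane of the plywood rack. Take the hooked pick, reach in and gently drag that strip out into the open bay until the sprung catch snaps in behind it, then lay the pick back in its cradle. Move the strip only with the pick, never with the fingers, and leave the short strip and the other things where they are.

Things in the scene. Friction and masses are not known exactly. Their poses are not given: they have to be found in the camera images.
- rack: Fixed plywood rack with a clear plastic roof, 356 x 100 x 64 high mm, two lanes along its x. Origin: underside, centre line; +x to the lanes' back, way out is -x. Lane floor z = 12; lane centres y = +20 and -20, 32 wide inside, 8 mm divider between. Roof x = 20 to 190, underside z = 58, top 64, a 16 mm slit over each lane; back wall x = 182. Open bay in front, see rack_bay.
- long_strip: The strip to fetch: loose dark hardwood, 120 long (x) x 26 x 12 thick mm, about 60 g, flat in either lane, front end 12 to 39 mm inside the roof's front edge. Origin: centre of its underside; -x points out of the rack. A window 18 long x 16 wide goes right through it, centred 38 mm from the origin towards -x.
- long_strip_window (a point): Centre of the window of the long strip, at the height of the strip's top face.
- short_strip: The other strip, to be left alone: same but 80 long, window centred 18 mm from its origin towards -x. It lies in the other lane.
- catch_left (a joint): Sprung steel catch of the lane at rack y = +20, standing z = 14 to 24, hinged in the outer wall at rack x = 12, its tip 14 mm into the lane at rack x = -15. 0 rad = sprung in; about 0.4 while a strip pushes it aside on the way out, which takes roughly 4 to 8 N. It turns no other way and so blocks the strip's return.
- catch_right (a joint): The same, mirrored, for the lane at rack y = -20.
- pick: Loose hooked pick, about 90 g. Wooden handle 110 x 20 x 20 mm along its x; origin: centre of the handle's underside; +x to the hook, z up. Ahead of it an 8 mm steel sleeve drops to z = -14 and ends at x = 110; a 6 mm rod, stiffly telescoping in it (holds 40 N), runs on to the 7 mm tip, turned straight down to z = -30. Each time the rod is set differently: tip at x = 151 to 179.
- cradle: Fixed dark wood cradle, 120 x 60 mm; origin: centre of its underside, x along the handle, towards the hook. Two forks at x = -45 and +45 (each 12 long) carry the handle at z = 38; their cheeks stand 28 mm apart inside and reach z = 50. Between the forks it is free for fingers (78 mm) down to z = 12.
- mug: White mug, 76 mm wide, 85 high, bystander. Origin: centre of its underside.
- blue_bowl: Blue bowl, 170 mm wide, 55 high, bystander. Origin: centre of its underside.
- spray_bottle: White bottle with a blue cap, 64 mm wide, 170 high, bystander. Origin: centre of its underside.
- kiln_prop: Upright fired-clay block 35 x 35 x 75 high mm, bystander. Origin: centre of its underside.
- sponge: Yellow sponge block 100 x 60 x 30 high mm, bystander. Origin: centre of its underside.
- phone: Black phone 150 x 72 x 8 mm lying flat, bystander. Origin: centre of its underside.
- side_plate: White saucer 120 mm wide, 18 high, bystander. Origin: centre of its underside.
- wood_knife: Flat wooden modelling knife 160 x 18 x 8 mm, bystander. Origin: centre of its underside.
- rack_bay (a point): Centre of the bay floor (rack x = -86, y = 0, z = 12; all mm). The bay is open above; its divider and side walls rise to rack z = 24 and its end lip (rack x = -158 to -166) to z = 22. A strip fetched out lies between its catch's tip (rack x = -15) and the lip; the 120 mm strip has about 20 mm of play there.
There are look-alikes about, which are no part of the job. Leave any red look-alike of the cradle alone.

How it is judged:
On the way, in this order (a step that is already met when the one before it is completed fails the run):
1. the pick is lifted out of its cradle (z of pick in the frame of cradle above 0.06 m), for 0.1 s.
2. the hook drags the long strip against its catch, pushing it aside (value of joint any of catch_left, catch_right above 0.2 rad and contact force between pick and long_strip above 0.3 N and x of long_strip in the frame of rack below 0.05 m), for 0.1 s.
3. the long strip is in the bay and the catch has snapped in behind it (x of long_strip in the frame of rack below -0.07 m and value of joint each of catch_left, catch_right below 0.12 rad), for 0.2 s.
At the end, for the whole second after the job is handed in: The long strip lies flat in the open bay wholly in front of its catch (its origin 70 to 105 mm in front of the rack's), both catches sprung in (below 0.12 rad); the pick rests upright in both forks of its cradle, within 20 mm lengthwise, at rest (all of step 3 and x of long_strip in the frame of rack above -0.105 m and y of long_strip in the frame of rack between -0.032 and 0.032 m and z of long_strip in the frame of rack below 0.016 m and angle between long_strip's own z axis and vertical below 0.06 rad and z of pick in the frame of cradle between 0.034 and 0.042 m and y of pick in the frame of cradle between -0.008 and 0.008 m and x of pick in the frame of cradle between -0.02 and 0.02 m and angle between pick's own z axis and vertical below 0.12 rad and linear speed of each of pick, long_strip below 0.02 m/s); the robot touches nothing.
It fails at once if the fingers touch the long strip (contact force between the fingers and long_strip above 0.5 N).
It fails at once if the pick is forced against the long strip with more than 35 N (contact force between pick and long_strip above 35 N).
It fails at once if the short strip is moved more than 10 mm (distance of short_strip from where it was at the start of the episode above 0.01 m).
It fails at once if a bystander is moved more than 30 mm (distance of any of mug, blue_bowl, spray_bottle, kiln_prop, sponge, phone, side_plate, wood_knife from where it was at the start of the episode above 0.03 m).
It also fails if it takes over 67 s, if anything falls off the work surface, if the arm or the gripper's body presses on something with over 40 N, if the wrist force passes 120 N, or if a joint passes its speed limit or range.

## Working session

There is one attempt and no reset: what is moved stays moved. The work goes in short steps, each a Python script; the robot and the scene stay as the last script left them, time stands still between calls to the robot, and variables do not carry over. Pictures are saved under pics/ and viewed, about 8 in all and at most 12, crops included, and the job is handed in when it is done.

```bash
mkdir -p pics; ls
python3 - <<'E'
from plant import bot
import cv2, numpy as np, pickle
np.set_printoptions(precision=4,suppress=True)
for n in ("top","scene"):
    c=bot.camera(n); pickle.dump(c,open(f"{n}.pkl","wb"))
    cv2.imwrite(f"pics/{n}0.png",cv2.resize(c["img"],(800,600),interpolation=cv2.INTER_CUBIC))
    print(n,c["K"],c["world_from_camera"])
E
```

```text
pics
top [[438.2144   0.     274.5238]
 [  0.     438.2144 211.9365]
 [  0.       0.       1.    ]] [[ 0.0265 -0.9929  0.1163  0.4284]
 [-0.9996 -0.0264  0.0024 -0.0092]
 [ 0.0007 -0.1163 -0.9932  1.0531]
 [ 0.      0.      0.      1.    ]]
scene [[539.0363   0.     281.1883]
 [  0.     539.0363 204.286 ]
 [  0.       0.       1.    ]] [[ 0.4224  0.5448 -0.7244  1.4981]
 [ 0.9064 -0.2558  0.3361 -0.4387]
 [-0.0022 -0.7986 -0.6019  0.8335]
 [ 0.      0.      0.      1.    ]]
```

View pics/top0.png

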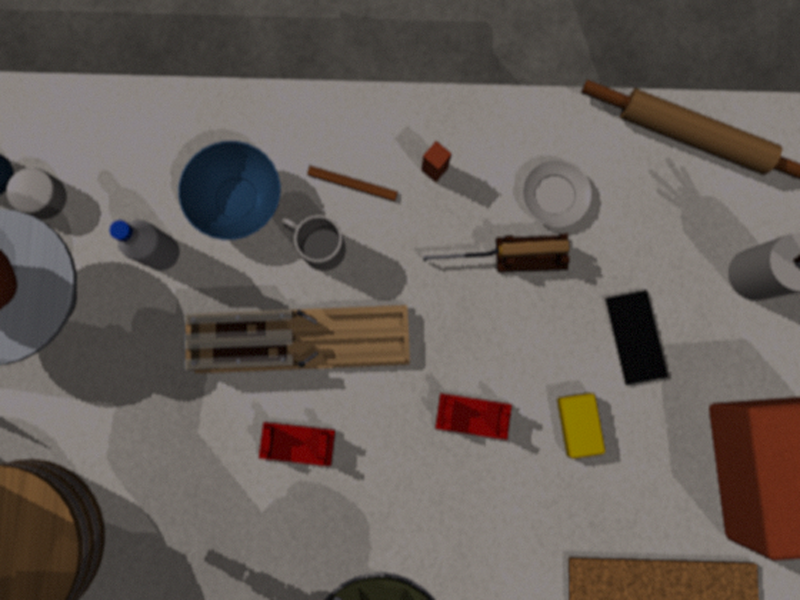

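View pics/scene0.png

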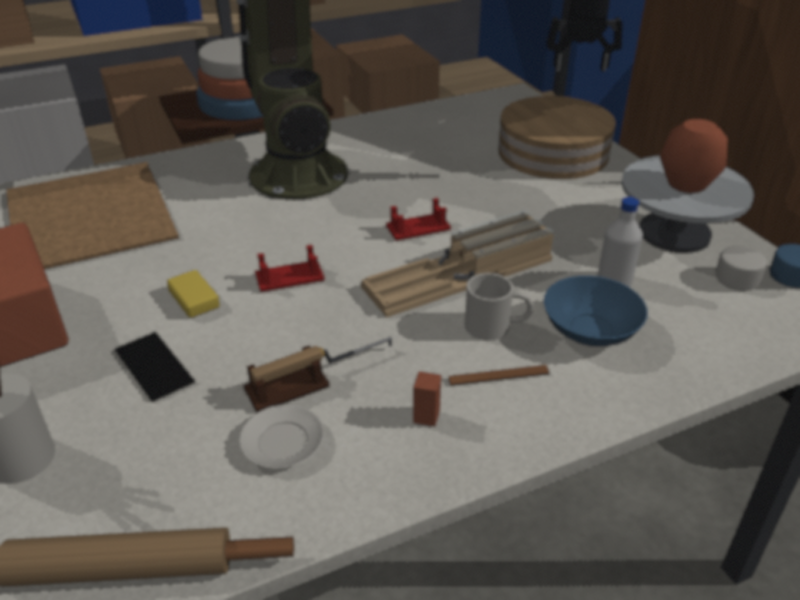

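```bash
cat > h.py <<'E'
import numpy as np, cv2, pickle
from scipy.spatial.transform import Rotation as R
np.set_printoptions(precision=4,suppress=True)
def px2w(c,uv,z):
    uv=np.atleast_2d(uv).astype(float); z=np.broadcast_to(z,(len(uv),))
    T=c["world_from_camera"]; d=(T[:3,:3]@np.linalg.inv(c["K"])@np.c_[uv,np.ones(len(uv))].T).T
    return T[:3,3]+d*((z-T[2,3])/d[:,2])[:,None]
def w2px(c,P):
    T=np.linalg.inv(c["world_from_camera"]); p=(T[:3,:3]@np.atleast_2d(P).T).T+T[:3,3]
    q=(c["K"]@p.T).T; return q[:,:2]/q[:,2:]
def down(yaw):  # tool z down, jaws (tool y) along world direction yaw
    y=np.array([np.cos(yaw),np.sin(yaw),0]); z=np.array([0,0,-1.]); x=np.cross(y,z)
    return R.from_matrix(np.c_[x,y,z]).as_rotvec()
E
python3 - <<'E'
from h import *
from plant import bot
c=pickle.load(open("top.pkl","rb")); s=0.7
print("cradle",px2w(c,s*np.array([[497,271],[570,269],[569,235],[497,237]]),0.03))
print("tip",px2w(c,s*np.array([[425,259]]),0.02))
print("rack bay end",px2w(c,s*np.array([[408,305],[409,367]]),0.022)); print("back",px2w(c,s*np.array([[187,313],[185,369]]),0.064))
print("mug",px2w(c,s*np.array([[318,240]]),0.085), "prop",px2w(c,s*np.array([[432,172]]),0.04))
r=R.from_rotvec(bot.current_tool_rot()).as_matrix(); print(r, bot.current_tcp_pos())
c=bot.camera("wrist"); t=np.linalg.inv(np.r_[np.c_[r,bot.current_tcp_pos()],[[0,0,0,1]]])@c["world_from_camera"]; print("tool_from_cam",t,c["K"])
for y in (0,np.pi,.1,-.1):print(bot.inverse_kinematics([.55,-.25,.25],down(y)),bot.inverse_kinematics([.42,.1,.35],down(y)))
E
```

```text
cradle [[ 0.6057 -0.1788  0.03  ]
 [ 0.6123 -0.2997  0.03  ]
 [ 0.6697 -0.2984  0.03  ]
 [ 0.6631 -0.1784  0.03  ]]
tip [[ 0.6246 -0.0598  0.02  ]]
rack bay end [[ 0.5461 -0.0331  0.022 ]
 [ 0.4439 -0.0371  0.022 ]]
back [[0.5192 0.3183 0.064 ]
 [0.4308 0.3157 0.064 ]]
mug [[0.6382 0.1126 0.085 ]] prop [[ 0.7686 -0.0675  0.04  ]]
[[ 0.9057 -0.4239 -0.0006]
 [-0.4239 -0.9057 -0.0015]
 [ 0.0001  0.0016 -1.    ]] [0.2542 0.5432 0.2304]
tool_from_cam [[ 0.0001 -0.9494 -0.3141  0.0805]
 [ 1.      0.0001 -0.0001 -0.0001]
 [ 0.0001 -0.3141  0.9494 -0.1416]
 [ 0.      0.      0.      1.    ]] [[363.701    0.     279.998 ]
 [  0.     363.701  207.2759]
 [  0.       0.       1.    ]]
None [ 0.7063 -0.3592 -0.0486  0.     -1.8814  2.4353]
[-0.0954  0.0541  0.1332  0.     -1.6499  0.0954] [ 0.7063 -0.3592 -0.0486  0.     -1.8814 -0.7063]
[-0.0954  0.0541  0.1332  0.     -1.6499 -2.9462] [ 0.7063 -0.3592 -0.0486  0.     -1.8814  2.5353]
None [ 0.7063 -0.3592 -0.0486  0.     -1.8814  2.3353]
```

Run:
```python
from h import *
from plant import bot
for n,p in (("rack",[.486,.10,.24]),("crad",[.62,-.20,.22])):
    bot.reach(p,down(np.pi)); bot.dwell(.2); c=bot.camera("wrist"); pickle.dump(c,open(n+".pkl","wb"))
    print(bot.current_time(),bot.current_tcp_pos())
    cv2.imwrite(f"pics/{n}1.png",cv2.resize(c["img"],(800,600),interpolation=cv2.INTER_CUBIC))
```

```text
2.2167 [0.486  0.1005 0.2399]
3.7167 [ 0.6202 -0.1989  0.2206]
```

View pics/rack1.png

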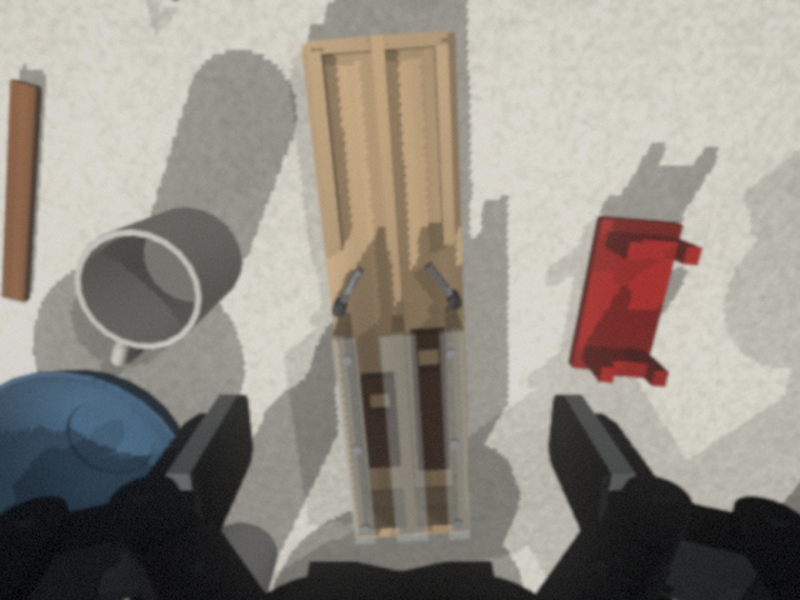

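View pics/crad1.png

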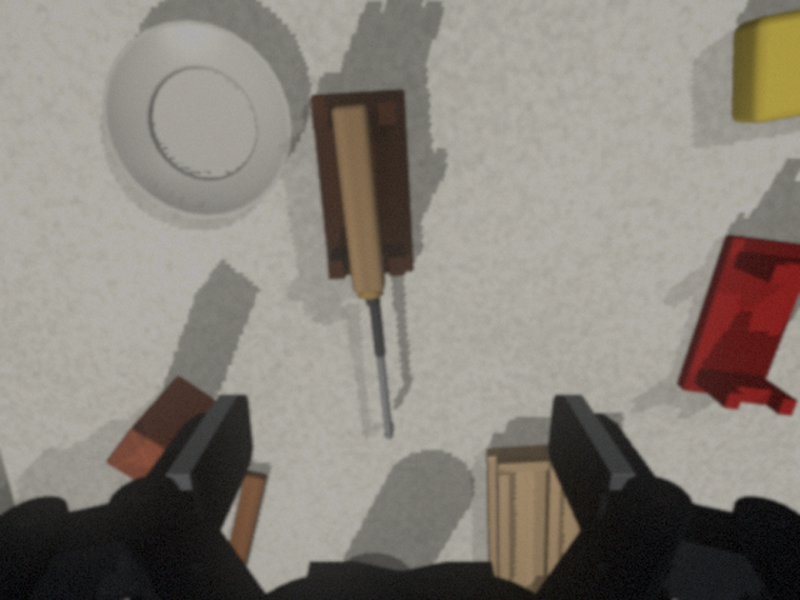

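```bash
cat >> h.py <<'E'
from scipy.optimize import least_squares
def P(p,pts):  # planar pose (x,y,yaw) applied to local points
    pts=np.atleast_2d(pts).astype(float); c,s=np.cos(p[2]),np.sin(p[2])
    return np.c_[p[0]+c*pts[:,0]-s*pts[:,1],p[1]+s*pts[:,0]+c*pts[:,1],pts[:,2]]
def fit(c,loc,uv,p0):
    r=least_squares(lambda p:(w2px(c,P(p,loc))-uv).ravel(),p0,x_scale=[.01,.01,.05],loss="soft_l1"); return r.x,r.fun.reshape(-1,2)
def rect(c,p,x0,x1,y0,y1,z,s=2000):  # top-down picture of plane z: u grows with local x, v with -y
    loc=np.array([[x0,y1,z],[x1,y1,z],[x1,y0,z],[x0,y0,z]]); w,h=int((x1-x0)*s),int((y1-y0)*s)
    H=cv2.getPerspectiveTransform(w2px(c,P(p,loc)).astype(np.float32),np.float32([[0,0],[w,0],[w,h],[0,h]]))
    return cv2.warpPerspective(c["img"],H,(w,h),flags=cv2.INTER_CUBIC)
E
python3 - <<'E'
from h import *
c=pickle.load(open("rack.pkl","rb"))
loc=np.array([[-.166,-.05,.023],[-.166,.05,.023],[.19,-.05,.064],[.19,.05,.064],[.02,-.05,.064],[.02,.05,.064]])
uv=.7*np.array([[303,45],[453,32],[358,541],[468,537],[333,338],[462,331]])
p,e=fit(c,loc,uv,[.486,.13,1.62]); print("rack",p); print(e)
np.save("rack.npy",p)
a=rect(c,p,-.03,.19,-.05,.05,.024,3500)
for i in range(0,22): cv2.line(a,(i*35,0),(i*35,6 if i%5!=3 else 16),(0,255,255),1)  # ticks 10mm; long at x=0,50,100,150
d=pickle.load(open("crad.pkl","rb")); pc=[.637,-.239,1.62]
loc=np.array([[-.06,-.03,.012],[-.06,.03,.012],[.06,.03,.012],[.06,-.03,.012]]); 
uv=.7*np.array([[312,96],[404,91],[413,268],[330,278]])
p,e=fit(d,loc,uv,pc); print("cradle",p);print(e); np.save("cradle.npy",p)
b=rect(d,p,-.03,.19,-.03,.03,.05,3500)
cv2.imwrite("pics/crop2.png",np.vstack([a,b]))
E
```

```text
rack [0.4874 0.1337 1.6507]
[[-4.2569 -1.1389]
 [ 2.4858 -1.7732]
 [-4.0314  3.7403]
 [10.466   0.7262]
 [-5.7788  3.0501]
 [ 9.507   0.2312]]
cradle [ 0.6437 -0.238   1.6299]
[[-1.3407 -0.2242]
 [ 0.819  -0.8205]
 [ 1.0024  3.8958]
 [-0.618   0.1768]]
```

View pics/crop2.png

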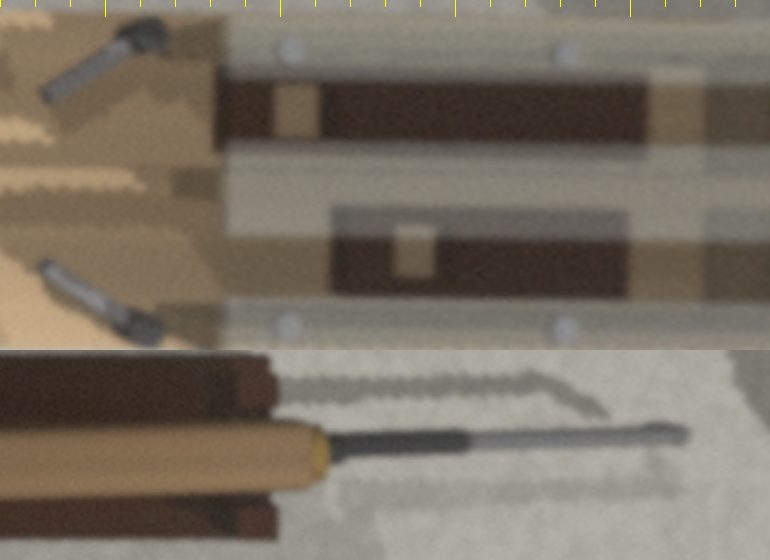

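Right‑hand lane in the rack view (rack y=+20) holds the strip ≈120 mm long with its window at crop px (297,111). The other one (332–628 px, ≈85 mm) is the short one. The dark cradle with the pick, not the red ones, is the target. Next I measure the tip from overhead.

Run:
```python
from h import *
from plant import bot
bot.reach([.625,.03,.20],down(np.pi)); bot.dwell(.2); t=bot.camera("wrist"); pickle.dump(t,open("tip.pkl","wb"))
print(bot.current_time(),t["world_from_camera"][:3,3])
d=pickle.load(open("crad.pkl","rb"))
loc=np.array([[-.055,-.01,.058],[-.055,.01,.058],[.055,-.01,.058],[.055,.01,.058]])
uv=.7*np.array([[333,108],[366,104],[353,296],[383,293]])
p,e=fit(d,loc,uv,[.64,-.238,1.62]); print("pick",p);print(e); np.save("pick.npy",p)
# rack refit, half widths free
c=pickle.load(open("rack.pkl","rb"))
uv=.7*np.array([[303,45],[453,32],[358,541],[468,537],[333,338],[462,331]])
old=np.load("rack.npy"); tips=P(old,[[-.0171,.0223,.024],[-.0171,-.0257,.024],[.012,.0414,.024],[.012,-.0443,.024]])
uv=np.r_[uv,w2px(c,tips)]
def f(q):
    a,b,h=q[3:]; L=np.array([[-.166,-a,.023],[-.166,a,.023],[.19,-b,.064],[.19,b,.064],[.02,-b,.064],[.02,b,.064],[-.015,.022,.024],[-.015,-.022,.024],[.012,h,.024],[.012,-h,.024]])
    return (w2px(c,P(q,L))-uv).ravel()
r=least_squares(f,np.r_[old,.05,.042,.042],loss="soft_l1"); print("rack",r.x); print(r.fun.reshape(-1,2)); np.save("rack.npy",r.x[:3])
w=P(old,[[.057,.0183,.024]]); np.save("window.npy",w[0]); q=r.x; 
Ri=np.array([[np.cos(q[2]),np.sin(q[2])],[-np.sin(q[2]),np.cos(q[2])]]); print("window in new rack",Ri@(w[0,:2]-q[:2]),w)
a=rect(d,p,-.065,.06,-.04,.04,.058,5000); cv2.rectangle(a,(50,150),(600,250),(0,255,0),1)
b=rect(t,p,.06,.2,-.02,.02,.027,5000)
for i in range(15): cv2.line(b,(i*50,0),(i*50,10),(0,0,255),1)
b=b[:,:700]; a=cv2.copyMakeBorder(a,0,0,0,700-a.shape[1],cv2.BORDER_CONSTANT)
cv2.imwrite("pics/crop3.png",np.vstack([a[60:340],b]))
```

```text
4.8833 [ 0.625  -0.0518  0.3419]
pick [ 0.6441 -0.234   1.6492]
[[-1.3433 -0.6223]
 [ 0.8544  0.107 ]
 [-0.6247  0.0855]
 [ 0.9751  0.5412]]
rack [0.4887 0.1327 1.6387 0.0469 0.0424 0.0428]
[[-0.1665 -3.5063]
 [-0.1612 -2.1591]
 [-0.4208  2.3438]
 [ 0.2481  0.9533]
 [ 0.4988  1.0454]
 [-0.133   0.3841]
 [-1.2173  1.3324]
 [ 2.6977  0.5284]
 [ 0.0147 -0.5066]
 [-0.0082 -1.4331]]
window in new rack [0.0578 0.0202] [[0.4646 0.189  0.024 ]]
```

View pics/crop3.png

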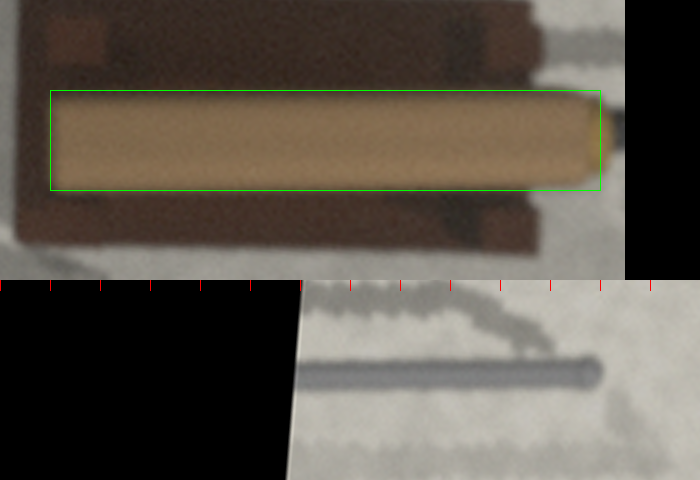

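```bash
cat >> h.py <<'E'
def snap(bot,name,box):  # top + scene crops around world points
    out=[]
    for n,w in zip(("top","scene"),box):
        c=bot.camera(n); u,v=w2px(c,w)[0].astype(int); k=55
        u=min(max(u,k),560-k); v=min(max(v,k),420-k)
        out.append(cv2.resize(c["img"][v-k:v+k,u-k:u+k],(400,400),interpolation=cv2.INTER_CUBIC))
    cv2.imwrite(f"pics/{name}.png",np.hstack(out))
E
python3 - <<'E'
from h import *
from plant import bot
pk=np.load("pick.npy"); tip=P(pk,[[.1771,.0016,0]])[0]
d=np.hypot(*(tip[:2]-pk[:2])); yaw=np.arctan2(tip[1]-pk[1],tip[0]-pk[0]); print("d,yaw",d,yaw,tip)
g=np.array([pk[0],pk[1],.029]); rot=down(yaw+np.pi/2)
bot.command_gripper(.045); bot.reach(g+[0,0,.1],rot); bot.line_to(g,.12,stop_force=10)
print("at",bot.current_tcp_pos(),bot.current_force())
bot.command_gripper(.012,90); bot.dwell(.2); print("w",bot.current_gripper_width(),bot.current_tcp_pos(),bot.current_force())
np.save("grasp.npy",np.r_[g,yaw,d])
bot.line_to(g+[0,0,.12],.12); print("w",bot.current_gripper_width(),bot.current_force(),bot.current_ft_torque())
rk=np.load("rack.npy"); u=np.array([np.cos(rk[2]),np.sin(rk[2])])
def tcp(x,y,z): 
    q=P(rk,[[x,y,0]])[0]; return np.r_[q[:2]-d*u,z+.021]
rr=down(rk[2]+np.pi/2)
bot.line_to(tcp(-.04,.0202,.10),.15,rot=rr); bot.line_to(tcp(-.04,.0202,.033),.1,stop_force=8)
print(bot.current_tcp_pos(),tcp(-.04,.0202,.033),bot.current_time())
t=P(rk,[[-.04,.0202,.033]]); snap(bot,"pre",(t,t))
E
```

```text
d,yaw 0.17710722740757928 1.6582453195083344 [ 0.6287 -0.0575  0.    ]
at [ 0.6448 -0.2341  0.0303] [ 0.481  -0.562   0.2391]
w 0.018714398066423565 [ 0.6448 -0.2342  0.0303] [-0.7952  1.3216  5.1596]
w 0.018586504280859905 [ 0.998   0.2179 -0.6497] [ 0.0102 -0.0107 -0.0562]
[ 0.4837 -0.0854  0.0547] [ 0.4832 -0.0853  0.054 ] 11.55
```

View pics/pre.png

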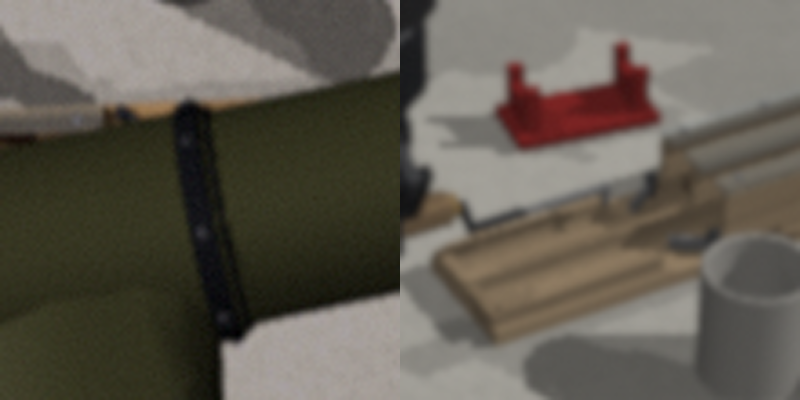

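```bash
cat >> h.py <<'E'
def tcp(x,y,z):  # TCP for hook tip at rack (x,y), tip bottom at z
    rk=np.load("rack.npy"); d=np.load("grasp.npy")[4]; q=P(rk,[[x,y,0]])[0]
    return np.r_[q[:2]-d*np.array([np.cos(rk[2]),np.sin(rk[2])]),z+.0215]
E
python3 - <<'E'
from h import *
from plant import bot
print(bot.line_to(tcp(.0578,.0202,.033),.08,stop_force=5),bot.current_tcp_pos(),bot.current_force())
t=P(np.load("rack.npy"),[[.05,.02,.03]]); snap(bot,"over",(t,t))
print(bot.line_to(tcp(.0578,.0202,.0145),.03,stop_force=4),bot.current_tcp_pos(),tcp(.0578,.0202,.0145),bot.current_force(),bot.current_time())
E
```

```text
False [0.4766 0.012  0.0545] [ 0.8637 -0.0187  0.1618]
False [0.4767 0.0123 0.0361] [0.4766 0.0123 0.036 ] [-0.4588  0.1381 -1.4919] 13.8917
```

Run:
```python
from h import *
from plant import bot
for x in (.03,.01,-.02,-.05,-.08,-.11,-.131):
    s=bot.line_to(tcp(x,.0202,.0145),.05,stop_force=22)
    print(x,s,bot.current_tcp_pos(),bot.current_force(),bot.current_time())
    if s: break
c=bot.camera("wrist"); pickle.dump(c,open("bay.pkl","wb"))
cs=bot.camera("scene")["img"]; u,v=w2px(bot.camera("scene"),P(np.load("rack.npy"),[[-.06,0,.02]]))[0].astype(int)
cv2.imwrite("pics/bay.png",np.hstack([cv2.resize(c["img"],(400,300)),cv2.resize(cs[v-60:v+60,u-80:u+80],(400,300),interpolation=cv2.INTER_CUBIC)]))
```

```text
0.03 False [ 0.4785 -0.0157  0.036 ] [ 0.5904 -0.146  -1.0222] 14.6
0.01 False [ 0.4796 -0.0359  0.036 ] [ 0.3063  0.6531 -0.3856] 15.15
-0.02 False [ 0.4818 -0.0657  0.0361] [-0.1802  0.4472 -0.8339] 15.9
-0.05 False [ 0.4839 -0.0959  0.0362] [ 1.0601  0.3126 -0.6228] 16.65
-0.08 False [ 0.4859 -0.1258  0.0362] [ 0.1007  1.0926 -0.9951] 17.4
-0.11 False [ 0.488  -0.1558  0.0361] [-0.7971 -0.0391 -0.1701] 18.15
-0.131 False [ 0.4894 -0.1765  0.036 ] [-0.489   0.1834 -1.211 ] 18.7167
```

View pics/bay.png

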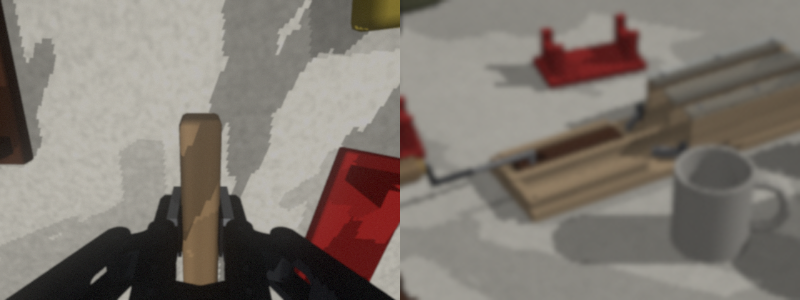

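Run:
```python
from h import *
from plant import bot
print(bot.line_to(tcp(-.127,.0202,.0145),.03,stop_force=6))
print(bot.line_to(tcp(-.127,.0202,.045),.05,stop_force=8)); 
p=bot.current_tcp_pos()+np.array([0,0,.07]); bot.line_to(p,.15)
g=np.load("grasp.npy"); cr=np.load("cradle.npy"); print(g,cr)
bot.line_to(g[:3]+[0,0,.1],.15,rot=down(g[3]+np.pi/2)); bot.dwell(.2)
print(bot.current_time(),bot.current_gripper_width())
rk=np.load("rack.npy"); out=[]
c=bot.camera("top"); pickle.dump(c,open("top2.pkl","wb")); out.append(rect(c,rk,-.17,.03,-.05,.05,.024,3000))
c=bot.camera("scene"); pickle.dump(c,open("scene2.pkl","wb")); out.append(rect(c,rk,-.17,.03,-.05,.05,.024,3000))
cv2.imwrite("pics/after.png",np.vstack(out))
```

```text
False
False
[ 0.6441 -0.234   0.029   1.6582  0.1771] [ 0.6437 -0.238   1.6299]
21.9917 0.01880412762724955
```

View pics/after.png

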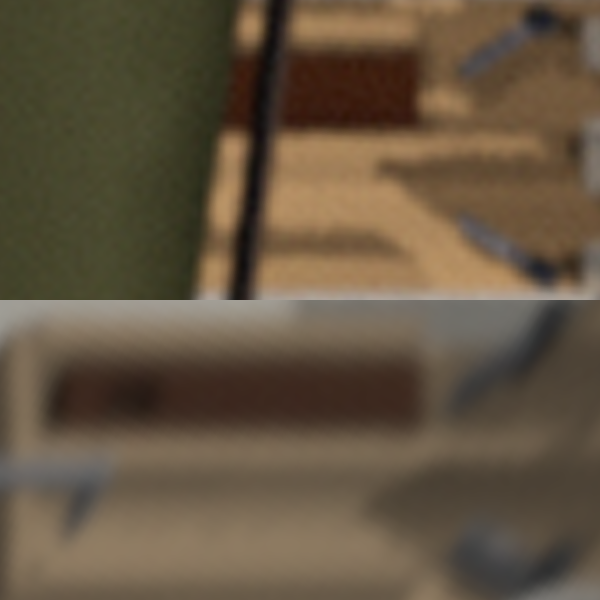

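Both catches are sprung in symmetrically (crop px (465,70) and (465,225)). The strip's rear end is at u≈420, rack x≈−30 mm, which puts its origin at about −90 mm. Next I lay the pick back.

Run:
```python
from h import *
from plant import bot
g=np.load("grasp.npy"); q=g[:3].copy()
q[2]=.045; print(bot.line_to(q,.1,stop_force=8))
q[2]=.0295; print(bot.line_to(q,.03,stop_force=6),bot.current_tcp_pos(),bot.current_force())
bot.command_gripper(.045,30); bot.dwell(.3); print(bot.current_force())
q[2]=.16; bot.line_to(q,.12)
bot.reach([.62,-.20,.22],down(np.pi)); bot.dwell(.3); d=bot.camera("wrist"); pickle.dump(d,open("crad2.pkl","wb"))
print(bot.current_time())
o=pickle.load(open("crad.pkl","rb")); pk=np.load("pick.npy")
cr=[rect(c,pk,-.07,.19,-.045,.045,.058,3000) for c in (o,d)]
sc=bot.camera("scene"); u,v=w2px(sc,[[.64,-.2,.04]])[0].astype(int)
s=cv2.resize(sc["img"][v-35:v+35,max(u-100,0):u+100],(780,273),interpolation=cv2.INTER_CUBIC)
cv2.imwrite("pics/placed.png",np.vstack([cr[1],s])); print(np.abs(cr[0].astype(int)-cr[1]).mean())
```

```text
False
True [ 0.644  -0.2339  0.0304] [-0.1862 -0.078   4.4485]
[-0.7989 -0.4804 -0.5076]
26.2333
10.95468819246597
```

View pics/placed.png

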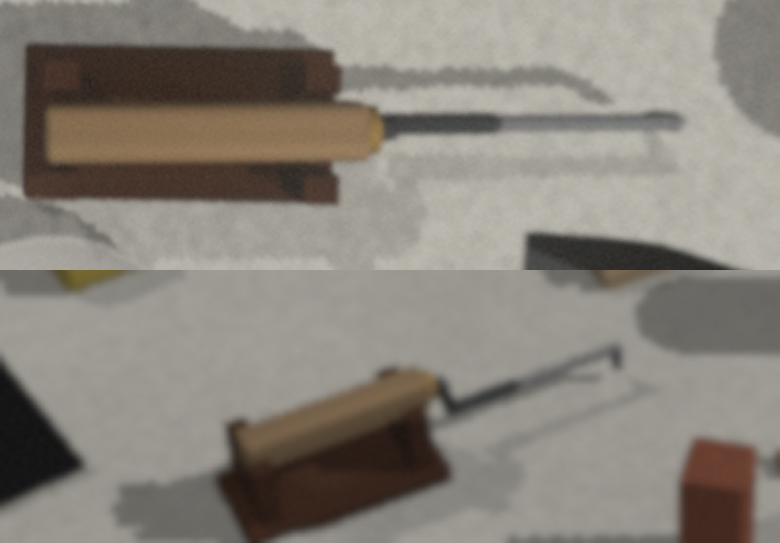

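```bash
python3 -c "
from plant import bot
bot.dwell(.3); print(bot.sign_off(), bot.current_time())"
```

```text
the job is handed in; nothing more can be done
the job is handed in; nothing more can be done
```

The job is handed in, at about 27 s on the robot's clock against the 67 s limit. The long strip (lane at rack y = +20) is out in the bay and the pick is back in its dark cradle.

**What I did:** I gripped the pick by its handle and reached under the roof. The hook went into the strip's window with no contact above 4 N. I dragged the strip out about 190 mm, lifted the hook clear and set the pick down where it came from.

**Last checks:**
- **Strip:** the last pictures of the bay show it between the lip and the catch, with its origin at about rack x = −90 mm. Both catches look sprung in.
- **Pick:** it lies upright in both forks, within a millimetre or two of its starting place by eye.
- **Robot:** the open gripper was well clear of everything when I handed in.

**Not fully confirmed:**
- **Catch force:** it never showed in the tool-force readings between drag segments (about 1 N or less along the drag, against the 4 to 8 N expected). That the catch was pushed aside and snapped back is judged from the pictures.
- **Rack fit:** it left residuals of up to 3.5 pixels at the bay end, but the hook still fitted the window first time.
- **Short strip and bystanders:** I did not measure these again at the end. Nothing was seen to touch them.

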